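# Turn the vial carousel to the pointer

## Task

Turn the vial carousel by pushing the pegs on its rim round gently with the fingertips, until the one big vial stands at the front, in line with the steel pointer that sticks out below the deck; then draw clear. Do not touch, lift or tip any vial, and leave the other things on the table where they are.

Things in the scene. Friction and masses are not known exactly. Their poses are not given: they have to be found in the camera images.
- carousel: Turning deck: grey disc, radius 135 mm, 14 mm thick; turns endlessly either way about its upright centre axis against light friction (about 1 N at the rim), stopping within a few degrees when let go. Origin: on the axis, at the deck's flat upper face, 44 mm above the table; z up, own +x through the big vial's place. A steel stud (24 mm wide, 30 mm tall) stands on the axis.
- peg (a point): Top centre of one of six equal upright steel pegs on the rim, to push against: round, 14 mm in diameter, 36 mm tall above the deck, 124 mm from the axis, at 30, 90, 150, 210, 270 and 330 degrees from the deck's own +x (counter-clockwise from above); this one is at 30.
- empty_collar (a point): Deck-level centre of the empty collar. Six 9 mm tall collars hold the vials, 64 mm from the axis at 0, 60, .. 300 degrees from the deck's own +x; the big vial's is at 0, this empty one at 180.
- foot: Fixed steel foot below the deck, on the same axis; origin on the axis at the table's surface. A tongue (30 mm wide, 8 mm high) runs out from under the deck along the foot's own -x, roughly towards the robot, and ends in the pointer, a small steel block set cornerwise, 28 mm high, lower than the deck's upper face. It does not turn with the deck.
- pointer (a point): Top centre of the pointer block on the fixed tongue, 178 mm from the axis, 28 mm above the table: it marks the front.
- front_mark (a point): The point over the fixed foot, on the line from the axis to the pointer, 64 mm from the axis and 44 mm above the table: the big vial's centre is here when it faces the pointer exactly.
- big_vial: The big vial: amber glass, paper label and an aluminium cap, 42 mm in diameter, 62 mm tall, about 90 g, loose in its collar on the deck (1.5 mm play all round). Origin: centre of its underside; z up. The widest and tallest vial on the deck.
- small_vial0: A small vial like the big one, 22 mm in diameter, 40 mm tall, about 20 g, loose in the collar at 60 degrees from the deck's own +x. Origin: centre of its underside.
- small_vial1: A small vial like the big one, 22 mm in diameter, 40 mm tall, about 20 g, loose in the collar at 120 degrees from the deck's own +x. Origin: centre of its underside.
- small_vial2: A small vial like the big one, 22 mm in diameter, 40 mm tall, about 20 g, loose in the collar at 240 degrees from the deck's own +x. Origin: centre of its underside.
- small_vial3: A small vial like the big one, 22 mm in diameter, 40 mm tall, about 20 g, loose in the collar at 300 degrees from the deck's own +x. Origin: centre of its underside.
- foil_tray: Empty open metal tray, 150 x 210 x 35 mm, loose on the table. Origin: centre of its underside.
- pump_bottle: Clear pump bottle, 64 mm in diameter, 199 mm tall, loose on the table. Origin: centre of its underside.
- glove_carton: Cardboard glove carton, 120 x 230 x 75 mm, loose on the table. Origin: centre of its underside.
- tape_roll: Roll of paper tape lying flat, 90 mm in diameter, 25 mm tall, loose on the table. Origin: centre of its underside.

How it is judged:
By the outcome, as a careful person would: the job done as asked, in the order asked, and still so for the second after the job is handed in, with the robot touching nothing.
It also fails if it takes over 51 s, if anything falls off the work surface, if the arm or the gripper's body presses on something with over 40 N, if the wrist force passes 120 N, or if a joint passes its speed limit or range.

## Robot

A 6-joint arm with a two-finger parallel gripper is mounted at the origin on the work surface. World frame = base frame: x ahead of the robot, y to its left, z up, the work surface at z = 0. Lengths are in m, angles in rad, forces in N, time in s.
With the tool pointing down it reaches from about 0.275 to 0.75 m from the base axis. Payload 10.2 kg.
Tool frame: the origin (TCP) lies at the very end of the fingers, on their centre line; the grasp point (between the pads) lies 19 mm behind it (manip.pinch_z is the distance from the TCP to the grasp point, in m); z points along the fingers, y is the direction in which the jaws open and shut (so a half turn about z gives the same grasp; the last joint's range is limited). The gripper opens to 88 mm and grips with 3 to 60 N. Pads are 18 mm wide; open, the fingers measure 123 mm over their backs; the gripper's body (75 mm by 187 mm) begins 45 mm behind the grasp point.
Start: joints at [-1.538, 0.313, 1.498, -0, 1.331, -0.223], TCP at [0.133, -0.508, 0.239] pointing down, gripper open.
Joint ranges: [-2.94, 2.94], [-0.97, 2.17], [0.19, 2.56], [-1.23, 4.37], [0.02, 3.11], [-2.88, 2.88]. Speed limits (rad/s): [2.39, 2.39, 3.01, 3.14, 3.14, 3.14].

## Interface

Orientations are given as a unit quaternion [x, y, z, w].
In Python, from workcell import manip gives the robot as it stands. Calls block until the motion is done:
- manip.goto(position, orientation): joint-space move of the TCP to a pose.
- manip.move_l(position, frame=None, vel=0.15, guard=None): straight line of the TCP; frame=None keeps the orientation; vel is the mean speed in m/s. With guard (N) it stops when the force on the tool has changed by that much, and returns True; else False.
- manip.movej(angles): joint-space move.
- manip.open_gripper() and manip.close(strength=None): open the fingers fully, or close them until they stop; strength is the grip in N (None keeps the last).
- manip.pause(seconds).
- manip.ik(position, orientation): joint angles nearest the present ones, or None.
- manip.capture(name): name is "side" or "top" or "wrist"; returns a dict with "img" (420x560x3 uint8, red, green, blue), "fov_y" (degrees; the focal length in pixels is half the picture's height over the tangent of half this angle, whatever the lens; pixels are square), "cx", "cy" (the principal point, pixels), "extrinsics" (4x4, takes a point from camera to world coordinates). Camera axes: x right, y down, z forward; pixel columns grow to the right and rows downward; lengths in m; the calibration is good to about 2 mm. A picture is of the moment at which its call begins. There is no depth.
A pose or a line that the arm cannot do raises manip.MotionError and nothing moves.
- manip.finish_job(): hands the job in, once; it reports no verdict.
Readings, each from a call of its own:
- manip.current_time(): time.
- manip.current_joint_positions(): joint angles.
- manip.current_dq(): joint speeds.
- manip.current_tau(): joint torques, N m.
- manip.current_tcp_pos(): TCP position.
- manip.current_tool_rot(): TCP orientation.
- manip.current_contact_force(): force on the tool from outside, world axes, zero at the start.
- manip.current_torque(): the same for the moment, N m.
- manip.current_width(): finger opening in m.
Only numpy, scipy, OpenCV 4.12 (cv2) and the standard library are available. Lean on these libraries where they do the work, as an engineer would, in place of code of your own. Each camera call takes 0.05 s, during which the arm holds its last target.

## Working session

There is one attempt and no reset: what is moved stays moved. The work goes in short steps, each a Python script; the robot and the scene stay as the last script left them, time stands still between calls to the robot, and variables do not carry over. Pictures are saved under pics/ and viewed, and the job is handed in when it is done.

```bash
mkdir -p pics; ls; cat > h.py <<'E'
import numpy as np, cv2
from workcell import manip
def snap(cam,name):
    c=manip.capture(cam); np.savez('pics/'+name+'.npz',**{k:c[k] for k in c})
    cv2.imwrite('pics/'+name+'.png',cv2.cvtColor(c['img'],cv2.COLOR_RGB2BGR)); return c
def f(c): return c['img'].shape[0]/2/np.tan(np.radians(float(c['fov_y']))/2)
def ray(c,u,v,z):
    E=np.array(c['extrinsics']); d=E[:3,:3]@np.array([(u-c['cx'])/f(c),(v-c['cy'])/f(c),1]); o=E[:3,3]
    return o+d*(z-o[2])/d[2]
def proj(c,p):
    E=np.array(c['extrinsics']); q=E[:3,:3].T@(np.array(p)-E[:3,3]); return q[:2]/q[2]*f(c)+[c['cx'],c['cy']]
E
python3 - <<'E'
from h import *
for n in ['side','top','wrist']:
    c=snap(n,n+'0'); print(n,c['fov_y'],c['cx'],c['cy'],np.round(c['extrinsics'],3).tolist(), [k for k in c])
print(manip.current_time())
E
```

```text
pics
side 54.553492031879856 267.5161710779915 205.11108844157397 [[0.987, -0.075, 0.139, 0.368], [-0.157, -0.535, 0.83, -0.828], [0.012, -0.842, -0.54, 0.608], [0.0, 0.0, 0.0, 1.0]] ['img', 'fov_y', 'cx', 'cy', 'extrinsics']
top 55.4915003893578 285.6501425778871 212.28294866759396 [[0.007, -0.998, 0.066, 0.427], [-1.0, -0.007, -0.01, 0.014], [0.011, -0.066, -0.998, 1.339], [0.0, 0.0, 0.0, 1.0]] ['img', 'fov_y', 'cx', 'cy', 'extrinsics']
wrist 61.319344569772696 283.738467341445 206.86236050954977 [[0.252, -0.923, -0.29, 0.208], [-0.968, -0.241, -0.075, -0.487], [-0.001, 0.3, -0.954, 0.385], [0.0, 0.0, 0.0, 1.0]] ['img', 'fov_y', 'cx', 'cy', 'extrinsics']
0.15
```

View pics/top0.png

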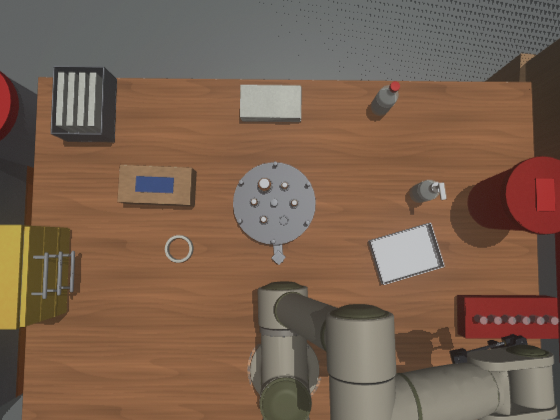

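View pics/side0.png

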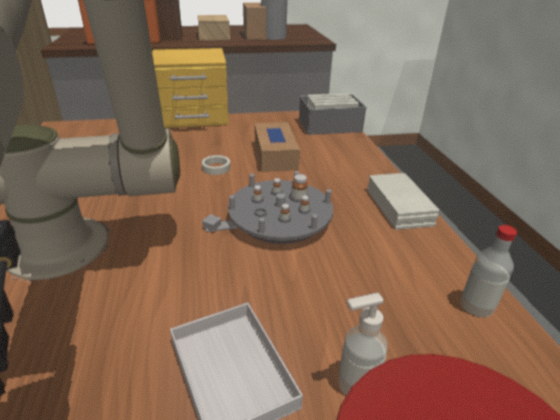

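The top view shows the carousel centred near (275,204), the pointer at about (278,255), and the big vial at about (264,184), roughly opposite the pointer. I'll zoom in and measure.

```bash
python3 - <<'E'
from h import *
im=cv2.imread('pics/top0.png')[150:275,220:330]
cv2.imwrite('pics/topz.png',cv2.resize(im,None,fx=4.8,fy=4.8,interpolation=cv2.INTER_CUBIC))
im=cv2.imread('pics/side0.png')[155:255,190:345]
cv2.imwrite('pics/sidez.png',cv2.resize(im,None,fx=5,fy=5,interpolation=cv2.INTER_CUBIC))
E
```

```text
(no output)
```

View pics/topz.png

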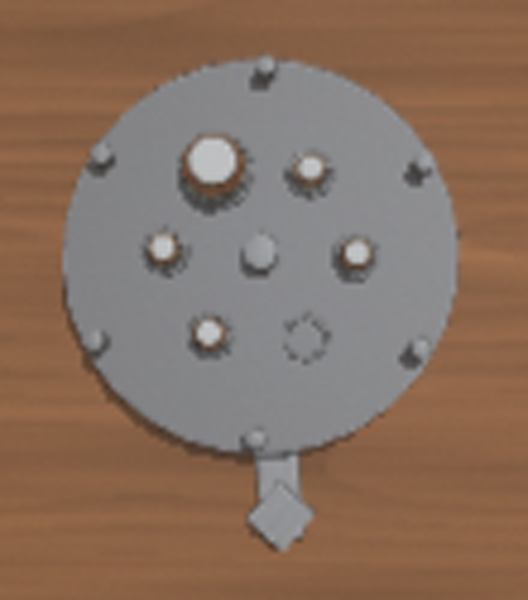

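View pics/sidez.png

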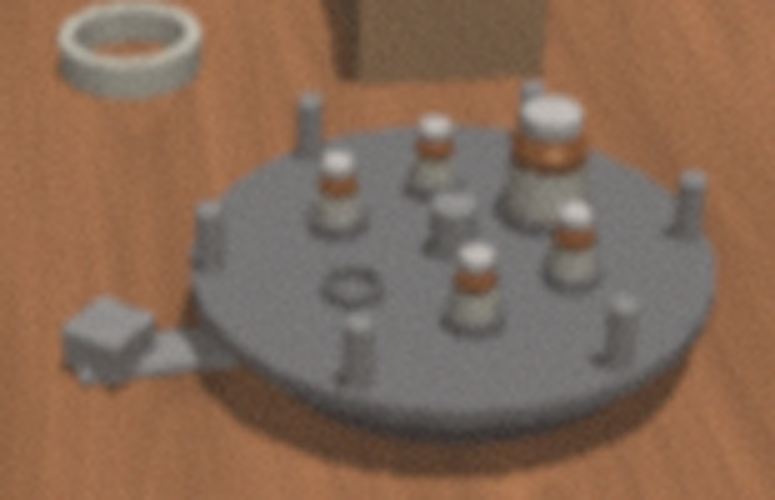

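```bash
python3 - <<'E'
from h import *
c=np.load('pics/top0.npz')
P=lambda U,V,z: ray(c,(U+.5)/4.8-.5+220,(V+.5)/4.8-.5+150,z)
stud=P(262,250,.074); ptr=P(280,517,.028); big=P(212,160,.106)
pegs=[P(*p,.080) for p in [(266,63),(103,153),(95,340),(255,437),(421,345),(425,163)]]
col=P(306,339,.044)
ctr=np.mean(pegs,axis=0)
print('stud',stud,'pegctr',ctr,'ptr',ptr,np.linalg.norm(ptr[:2]-ctr[:2]))
a=lambda p:(np.degrees(np.arctan2(*(p-ctr)[1::-1])),np.linalg.norm((p-ctr)[:2]))
for n,p in [('ptr',ptr),('big',big),('col',col)]+[('peg',p) for p in pegs]: print(n,a(p))
print('peg robot dist',[np.round(p,3).tolist() for p in pegs])
E
```

```text
stud [0.54442242 0.03723519 0.074     ] pegctr [0.54414796 0.03782716 0.08      ] ptr [0.36632985 0.02429318 0.028     ] 0.17833240529072975
ptr (np.float64(-175.64753213903973), np.float64(0.17833240529072975))
big (np.float64(29.68990328009793), np.float64(0.06399746991379493))
col (np.float64(-152.06618264631325), np.float64(0.06470682454799231))
peg (np.float64(-1.0604056800127106), np.float64(0.12442334875807425))
peg (np.float64(58.898872323949426), np.float64(0.12258714221960053))
peg (np.float64(119.13958025007825), np.float64(0.1242077021677357))
peg (np.float64(178.68068504840627), np.float64(0.12339980599521747))
peg (np.float64(-120.46393540355932), np.float64(0.12280244372551656))
peg (np.float64(-61.63610183135798), np.float64(0.12289674431142836))
peg robot dist [[0.669, 0.036, 0.08], [0.607, 0.143, 0.08], [0.484, 0.146, 0.08], [0.421, 0.041, 0.08], [0.482, -0.068, 0.08], [0.603, -0.07, 0.08]]
```

View pics/wrist0.png

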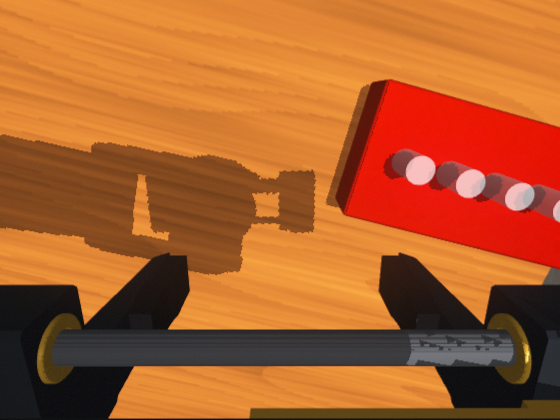

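Everything agrees with the given sizes: pointer radius 178 mm, big vial 64 mm, pegs 123–124 mm. The deck's +x is at about 29° and the front is at about -175.6°, so I need about +155° CCW. Next I'll check that the arc is feasible and take a closer wrist view.

```bash
cat >> h.py <<'E'
from scipy.spatial.transform import Rotation as Ro
C=np.array([0.5443,0.0376])
def q(yaw): # yaw (deg) of tool y, tool down
    t=np.radians(yaw); y=np.array([np.cos(t),np.sin(t),0]); z=np.array([0,0,-1.]); x=np.cross(y,z)
    return Ro.from_matrix(np.c_[x,y,z]).as_quat()
def arc(al,r,z): 
    t=np.radians(al); return np.array([C[0]+r*np.cos(t),C[1]+r*np.sin(t),z])
E
python3 - <<'E'
from h import *
print(manip.current_tool_rot(), q(-75))
for al in range(90,285,15):
    o=[manip.ik(arc(al,.130,z),q(al+s)) for s in (0,180) for z in (.06,)]
    print(al,[None if j is None else np.round(j,2).tolist() for j in o])
for yaw in (0,180,-90):
    x=np.cross([np.cos(np.radians(yaw)),np.sin(np.radians(yaw)),0],[0,0,-1.])
    p=np.r_[C,0]-0.09*x+[-.04,0,.40]; print(yaw,p,manip.ik(p,q(yaw)))
E
```

```text
[ 9.91832448e-01  1.27546890e-01  4.77208682e-05 -4.28313144e-04] [0.99144486 0.13052619 0.         0.        ]
90 [[0.09, 0.6, 1.56, -0.0, 0.98, -1.48], [0.09, 0.6, 1.56, -0.0, 0.98, 1.66]]
105 [[0.09, 0.55, 1.67, -0.0, 0.93, -1.74], [0.09, 0.55, 1.67, -0.0, 0.93, 1.4]]
120 [[0.07, 0.49, 1.77, -0.0, 0.89, -2.02], [0.07, 0.49, 1.77, -0.0, 0.89, 1.12]]
135 [[0.03, 0.43, 1.86, -0.0, 0.85, -2.33], [0.03, 0.43, 1.86, -0.0, 0.85, 0.81]]
150 [[-0.03, 0.38, 1.94, -0.0, 0.82, -2.65], [-0.03, 0.38, 1.94, -0.0, 0.82, 0.49]]
165 [None, [-0.11, 0.35, 1.99, -0.0, 0.8, 0.15]]
180 [None, [-0.19, 0.34, 2.02, -0.0, 0.79, -0.19]]
195 [[-0.27, 0.34, 2.01, -0.0, 0.79, 2.61], [-0.27, 0.34, 2.01, -0.0, 0.79, -0.53]]
210 [[-0.34, 0.37, 1.97, -0.0, 0.81, 2.28], [-0.34, 0.37, 1.97, -0.0, 0.81, -0.86]]
225 [[-0.38, 0.41, 1.9, -0.0, 0.83, 1.98], [-0.38, 0.41, 1.9, -0.0, 0.83, -1.16]]
240 [[-0.4, 0.46, 1.82, -0.0, 0.87, 1.7], [-0.4, 0.46, 1.82, -0.0, 0.87, -1.44]]
255 [[-0.4, 0.51, 1.72, -0.0, 0.91, 1.44], [-0.4, 0.51, 1.72, -0.0, 0.91, -1.71]]
270 [[-0.38, 0.57, 1.61, -0.0, 0.95, 1.19], [-0.38, 0.57, 1.61, -0.0, 0.95, -1.95]]
0 [ 0.5043 -0.0524  0.4   ] [-3.34977321e-01  2.16991457e-01  1.21100702e+00 -4.44089210e-16
  1.71359418e+00 -3.34977321e-01]
180 [0.5043 0.1276 0.4   ] None
-90 [0.4143 0.0376 0.4   ] [-1.92833980e-01  1.83130684e-04  1.45359840e+00 -4.44089210e-16
  1.68781113e+00  1.37796235e+00]
```

```bash
python3 - <<'E'
from h import *
manip.goto([0.5043,-0.0524,0.40],q(0))
c=snap('wrist','w1'); print(manip.current_time(),c['extrinsics'][:3,3])
for p in [(*C,.044),(*C,.074),(.3663,.0243,.028)]: print(proj(c,p))
E
```

```text
2.3833 [0.50412642 0.02590641 0.54666619]
[313.47074656  85.9748948 ]
[315.38268936  85.38726734]
[184.98163773  96.55944232]
```

View pics/w1.png

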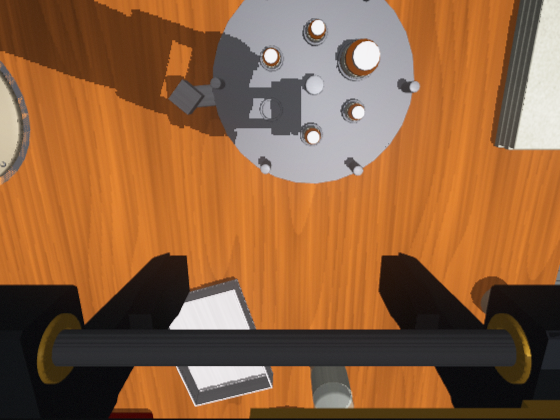

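The pointer at (186,96) and deck centre at (314,85) match the predictions from the top-view measurements. Now I'll close the fingers, descend between two pegs on the left side, and check before pushing.

```bash
python3 - <<'E'
from h import *
manip.close(10)
manip.goto(arc(92,.130,.20),q(272))
manip.move_l(arc(92,.130,.061),vel=.12)
print(manip.current_time(),manip.current_width(),manip.current_tcp_pos(),manip.current_contact_force())
snap('side','s2');snap('top','t2')
a=cv2.imread('pics/s2.png')[120:260,170:360]
cv2.imwrite('pics/s2z.png',cv2.resize(a,None,fx=4,fy=4,interpolation=cv2.INTER_CUBIC))
E
```

```text
6.7083 0.0007807955649426989 [0.54014412 0.16756939 0.06170414] [-0.28546544  0.84386116 -1.03583432]
```

View pics/s2z.png

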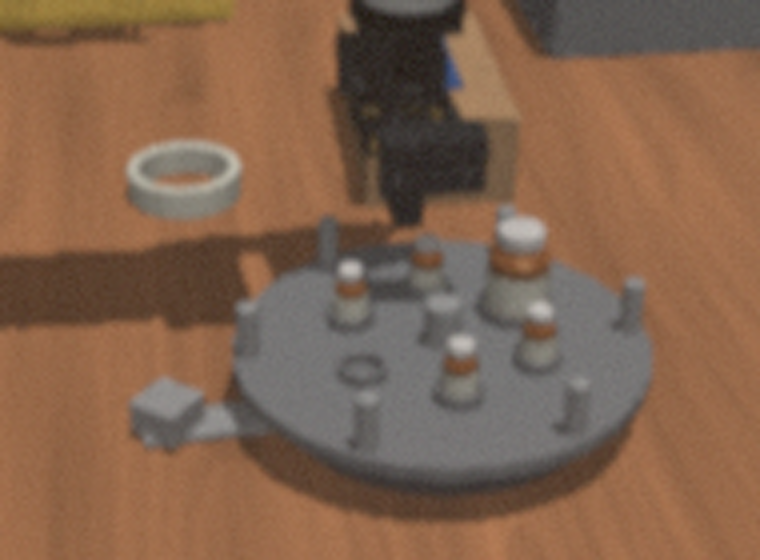

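View pics/t2.png

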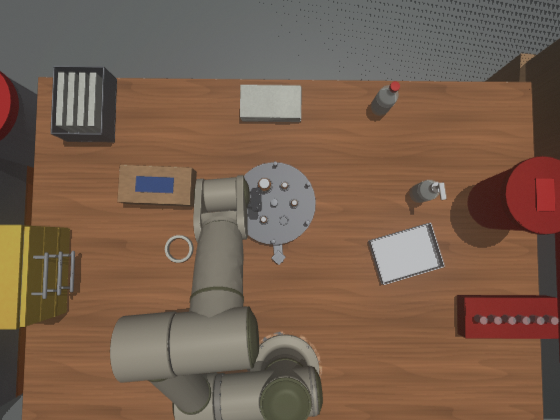

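The fingertip is down just beside the deck's left rim, between two pegs and clear of the vials and the carton. Next I'll push the first part of the arc.

```bash
python3 - <<'E'
from h import *
for al in (106,120,135,150):
    hit=manip.move_l(arc(al,.130,.061),q(al+180),vel=.05,guard=12)
    print(al,hit,np.round(manip.current_contact_force(),2),round(manip.current_time(),2))
    if hit: break
snap('side','s3');snap('top','t3')
a=cv2.imread('pics/s3.png')[120:260,170:360]
cv2.imwrite('pics/s3z.png',cv2.resize(a,None,fx=4,fy=4,interpolation=cv2.INTER_CUBIC))
E
```

```text
106 False [ 1.1  -0.23  0.67] 7.59
120 False [ 0.3  -0.22  0.48] 8.38
135 False [ 0.02  0.06 -0.45] 9.2
150 False [-0.89  0.47  0.23] 10.03
```

View pics/s3z.png

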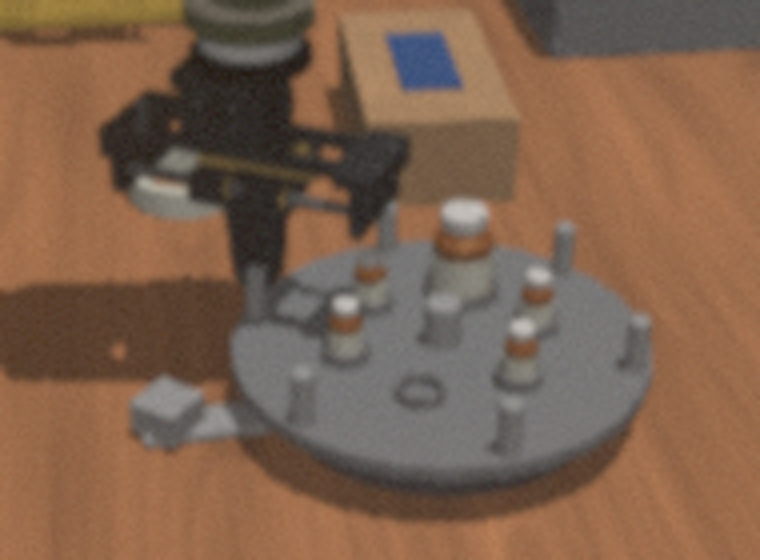

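The deck is turning, with the fingertip behind the peg and low forces. The gripper's body clears the vials, so I'll continue.

```bash
python3 - <<'E'
from h import *
for al in (165,180,195,210,225,239,250):
    hit=manip.move_l(arc(al,.130,.061),q(al+180),vel=.05 if al<239 else .035,guard=12)
    print(al,hit,np.round(manip.current_contact_force(),2),round(manip.current_time(),2))
    if hit: break
snap('side','s4');snap('top','t4')
for n,(r0,r1,c0,c1) in dict(s4=(120,260,170,360),t4=(150,275,220,330)).items():
    a=cv2.imread('pics/%s.png'%n)[r0:r1,c0:c1]
    cv2.imwrite('pics/%sz.png'%n,cv2.resize(a,None,fx=4,fy=4,interpolation=cv2.INTER_CUBIC))
E
```

```text
165 False [-0.36  0.08  0.27] 10.95
180 False [-0.08  0.14  0.09] 11.78
195 False [-0.15 -0.5  -0.63] 12.6
210 False [ 0.51 -0.69 -0.47] 13.43
225 False [ 0.33  0.29 -0.57] 14.25
239 False [ 0.36 -0.64  1.22] 15.31
250 False [-1.18 -0.27  0.41] 16.17
```

View pics/s4z.png

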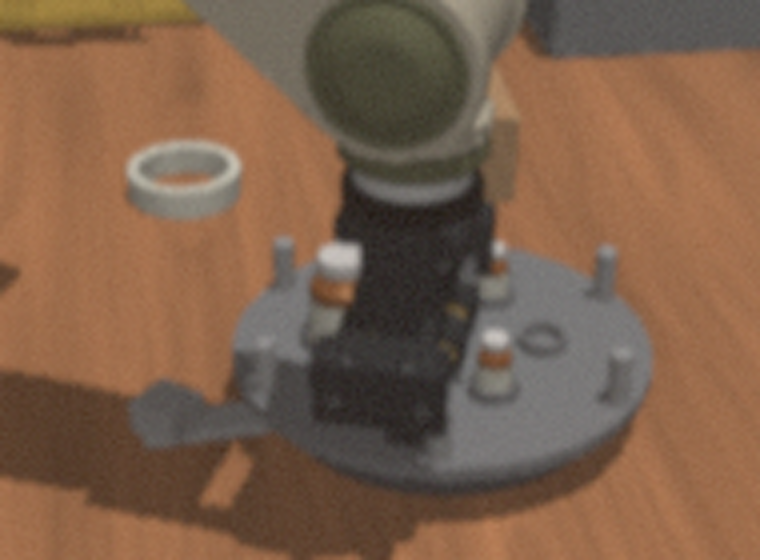

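View pics/t4z.png

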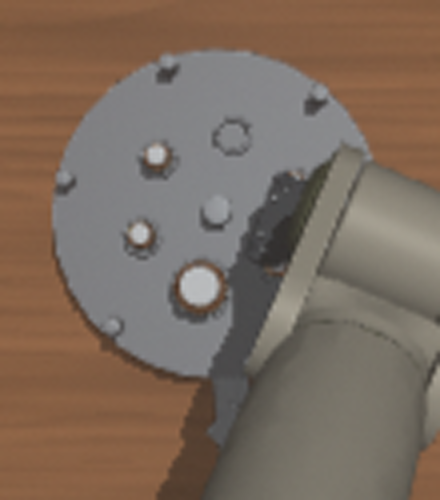

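The big vial has come round to the front-left, and four pegs are visible. I'll measure the deck angle from those pegs and the cap.

```bash
cat >> h.py <<'E'
def ang(p): return np.degrees(np.arctan2(p[1]-C[1],p[0]-C[0])), np.linalg.norm(p[:2]-C)*1e3
E
python3 - <<'E'
from h import *
c=np.load('pics/t4.npz')
P=lambda U,V,z: ray(c,(U+.5)/4-.5+220,(V+.5)/4-.5+150,z)
for u,v in [(168,62),(319,90),(66,176),(113,323)]: print('peg',ang(P(u,v,.08)))
print('big',ang(P(200,284,.106)),'collar',ang(P(232,136,.044)))
E
```

```text
peg (np.float64(19.226060841554535), np.float64(123.03170570501958))
peg (np.float64(-40.14605261743845), np.float64(123.86882039248275))
peg (np.float64(78.58242977584418), np.float64(122.70140430600223))
peg (np.float64(138.35644268196017), np.float64(122.79701176318002))
big (np.float64(168.42506981203567), np.float64(63.01189242461164)) collar (np.float64(-9.605911215083156), np.float64(63.132033096583854))
```

```bash
python3 - <<'E'
from h import *
for al,v in ((258,.025),(263,.015),(265.5,.01)):
    hit=manip.move_l(arc(al,.130,.061),q(al+180),vel=v,guard=12)
    print(al,hit,round(manip.current_time(),2))
    if hit: break
manip.pause(.2)
snap('top','t5')
for n,(r0,r1,c0,c1) in dict(t5=(150,275,220,330)).items():
    a=cv2.imread('pics/%s.png'%n)[r0:r1,c0:c1]
    cv2.imwrite('pics/%sz.png'%n,cv2.resize(a,None,fx=4.8,fy=4.8,interpolation=cv2.INTER_CUBIC))
E
```

```text
258 False 17.14
263 False 18.05
265.5 False 18.77
```

View pics/t5z.png

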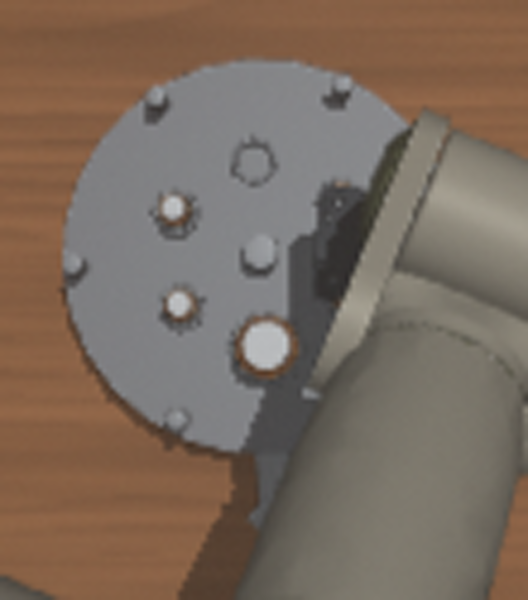

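```bash
python3 - <<'E'
from h import *
c=np.load('pics/t5.npz')
P=lambda U,V,z: ray(c,(U+.5)/4.8-.5+220,(V+.5)/4.8-.5+150,z)
for u,v in [(156,95),(343,81),(74,262),(176,417)]: 
    a=ang(P(u,v,.08)); print('peg',a,(a[0]+360-184.35+30)%60)
print('big',ang(P(266,345,.106)),'collar',ang(P(253,162,.044)))
E
```

```text
peg (np.float64(34.657594735776016), np.float64(124.22547382394355)) 0.30759473577600716
peg (np.float64(-25.321023292392667), np.float64(124.58596656247757)) 0.32897670760732467
peg (np.float64(94.31949484937998), np.float64(123.61458294074511)) 59.96949484938
peg (np.float64(153.61375510983348), np.float64(123.66129615372071)) 59.26375510983348
big (np.float64(-176.39024627960495), np.float64(64.38280428902988)) collar (np.float64(6.182755625045941), np.float64(63.3661989125424))
```

By the pegs, the deck is within about 0.1° of the target. I'll draw clear by backing off the peg and rising, then re-measure unobstructed with the wrist camera and top view.

```bash
python3 - <<'E'
from h import *
manip.move_l(arc(257,.132,.061),q(257+180),vel=.05)
manip.move_l(arc(257,.132,.20),vel=.2)
manip.goto([0.48,-0.10,0.40],q(0))
manip.pause(.2)
snap('wrist','w6')
print(manip.current_time())
E
```

```text
21.8333
```

View pics/w6.png

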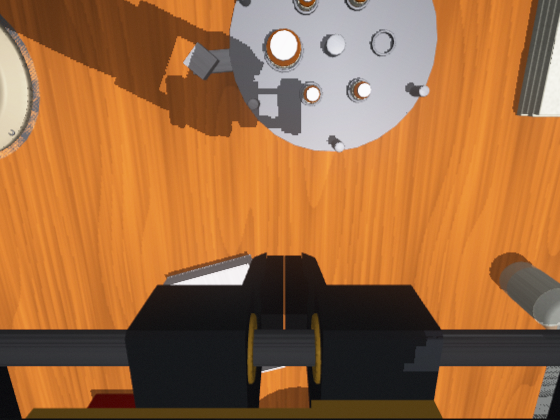

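The wrist view shows the pointer at (204,62), the big vial at (283,47) and the stud at (334,44), which look in line. I'll retreat to the start pose for the unobstructed top view.

```bash
python3 - <<'E'
from h import *
manip.movej([-1.538, 0.313, 1.498, 0, 1.331, -0.223])
snap('top','t7'); snap('side','s7'); print(manip.current_time())
a=cv2.imread('pics/t7.png')[150:275,220:330]
cv2.imwrite('pics/t7z.png',cv2.resize(a,None,fx=4.8,fy=4.8,interpolation=cv2.INTER_CUBIC))
a=cv2.imread('pics/w6.png')[0:170,170:450]
cv2.imwrite('pics/w6z.png',cv2.resize(a,None,fx=2.8,fy=2.8,interpolation=cv2.INTER_CUBIC))
E
```

```text
23.95
```

View pics/t7z.png

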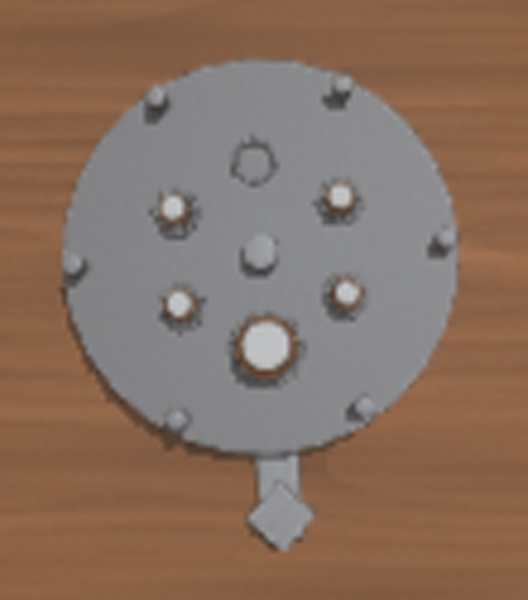

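View pics/w6z.png

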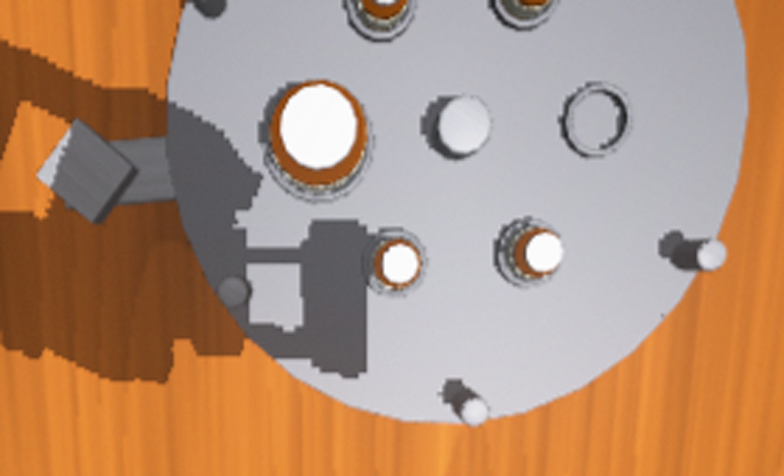

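View pics/s7.png

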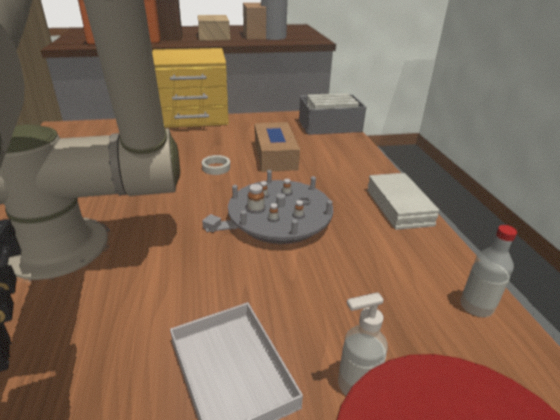

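```bash
python3 - <<'E'
from h import *
c=np.load('pics/t7.npz')
P=lambda U,V,z: ray(c,(U+.5)/4.8-.5+220,(V+.5)/4.8-.5+150,z)
pg=[P(u,v,.08) for u,v in [(156,95),(343,81),(74,262),(176,417),(366,404),(446,236)]]
print('centre',np.mean(pg,axis=0)); C[:]=np.mean(pg,axis=0)[:2]
print('deckx mod60',np.round([(ang(p)[0]+360-180-30+30)%60-30 +0 for p in pg],2), 'ptr',ang(P(280,517,.028)),'big',ang(P(266,345,.106)),'col',ang(P(253,162,.044)))
# second view: wrist
c=np.load('pics/w6.npz')
W=lambda U,V,z: ray(c,(U+.5)/2.8-.5+170,(V+.5)/2.8-.5,z)
st=W(465,124,.074); C[:]=st[:2]
print('wrist stud',st,'ptr',ang(W(94,165,.028)),'big',ang(W(318,126,.106)),'col',ang(W(596,118,.044)),[ang(W(u,v,.08)) for u,v in [(712,255),(475,410),(234,291)]])
E
```

```text
centre [0.54480866 0.03827353 0.08      ]
deckx mod60 [4.53 4.3  4.58 4.   4.58 4.32] ptr (np.float64(-175.5211353858568), np.float64(179.02551339036245)) big (np.float64(-175.82539382431855), np.float64(64.93601513551843)) col (np.float64(5.62172844894846), np.float64(62.790969920130685))
wrist stud [0.5433282 0.0387683 0.074    ] ptr (np.float64(-175.90914069836145), np.float64(173.064386109729)) big (np.float64(-175.71729252505958), np.float64(64.24696586807099)) col (np.float64(5.610379821141029), np.float64(64.88832033487698)) [(np.float64(-25.909396548609255), np.float64(124.42222850258904)), (np.float64(-85.69895289014912), np.float64(123.60098919665323)), (np.float64(-145.62679170433267), np.float64(123.65012025511388))]
```

Both views put the deck within about 0.2° of the pointer line and nothing else has moved, so I'm handing in.

```bash
python3 - <<'E'
from h import *
a,b=[np.load('pics/%s.npz'%n)['img'].astype(int) for n in ('side0','s7')]
d=(np.abs(a-b).max(2)>60).astype(np.uint8); ys,xs=np.nonzero(cv2.morphologyEx(d,cv2.MORPH_OPEN,np.ones((3,3),np.uint8)))
print('changed box',xs.min(),xs.max(),ys.min(),ys.max())
manip.finish_job(); print(manip.current_time())
E
```

```text
changed box 0 306 174 318
the job is handed in; nothing more can be done
the job is handed in; nothing more can be done
```

The big vial now stands at the front, in line with the pointer, and the job is handed in. I turned the carousel about 155° counter-clockwise with one continuous push on a single peg. The fingertips were closed and the push was slow, with tool forces of about 1–2 N wherever I read them. I then backed off, lifted clear and returned to the start pose at 24 s.

**Alignment:** In the unobstructed top view the deck points to 184.4° and the pointer to 184.5°. The wrist view gives 184.25° and 184.1°, so the error is about 0.2°, or roughly 0.2 mm at the vial.

**Check that was off:** My pick of the pointer in the wrist view came out at 173 mm from the axis instead of 178 mm. That pick was slightly off along the tongue, so its direction is less certain than the top view's.

**Vials and other things:** All five vials stand upright in their collars. In the side view the tray, bottle, carton and tape roll look where they were. An automatic before/after comparison of that view marked changes from the image's left edge to column 306. I put those down to the carousel and the arm, but only gave the overall extent, so this rests on looking at the pictures.

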